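Load the egg cooker and click it on

ROBOT

A 6-joint arm with a two-finger parallel gripper is mounted at the origin on the work surface; the furniture and walls round the work are solid. World frame = base frame: x ahead of the robot, y to its left, z up, the work surface at z = 0. Lengths are in m, angles in rad, forces in N, time in s.
With the tool pointing down it reaches from about 0.35 to 0.725 m from the base axis. Payload 4.3 kg.
Tool frame: the origin (TCP) lies at the centre of the arm's flange, where the gripper is bolted on; the fingertips stand 173 mm ahead of it and the grasp point (between the pads) lies 155 mm ahead of it; z points along the fingers, y is the line along which they close (so a half turn about z gives the same grasp; the last joint's range is limited). The gripper opens to 85 mm and grips with 20 to 120 N. Pads are 22 mm wide; open, the fingers measure 114 mm over their backs; the gripper's body (76 mm by 85 mm) begins 54 mm behind the grasp point. The pads swing forward as they close: fully open they stand 13 mm farther back than shut.
Start: joints at [-1.23, 0.377, 0.081, 1.274, 0, 1.46], TCP at [0.251, -0.518, 0.405] pointing down, gripper open.
Joint ranges: [-2.72, 2.72], [-0.84, 1.66], [-1.02, 1.22], [-1.77, 2.12], [-1.37, 1.28], [-3.14, 3.14]. Speed limits (rad/s): [2.57, 2.57, 3.14, 3.14, 3.14, 3.14].

INTERFACE

Orientations are given as [roll, pitch, yaw] about the fixed x, y, z axes, in that order (R = Rz(yaw) Ry(pitch) Rx(roll)).
In Python, from plant import r gives the robot as it stands. The module is installed in compiled form; this text tells all that it offers. Calls block until the motion is done:
- r.goto(position, orientation): joint-space move of the TCP to a pose.
- r.move_l(position, rotation=None, vel=0.15, f_stop=None): straight line of the TCP; rotation=None keeps the orientation; vel is the mean speed in m/s. With f_stop (N) it stops when the force on the tool has changed by that much, and returns True; else False.
- r.move_j(angles): joint-space move.
- r.set_gripper(opening, force=None): opening from 0.0 (shut) to 1.0 (fully open); force is the grip in N (None keeps the last); returns when the fingers have stopped.
- r.sleep(seconds).
- r.ik(position, orientation): joint angles nearest the present ones, or None.
- r.get_obs(): the state.
- r.grab_frame(name): name is "scene" or "top" or "wrist"; returns a dict with "img" (400x640x3 uint8, blue, green, red), "z_map" (400x640 float32, m along the optical axis (not along the pixel's ray), 0 where there is no reading), "vertical_fov" (degrees; the focal length in pixels is half the picture's height over the tangent of half this angle, whatever the lens; pixels are square), "cx", "cy" (the principal point, pixels), "R" (3x3) and "t" (3): a world point X has camera coordinates R X + t; the wrist camera has in their place "T_tool_cam" (4x4, takes a point from camera to tool coordinates, whose origin is the TCP and whose axes are the flange's). Camera axes: x right, y down, z forward; pixel columns grow to the right and rows downward; lengths in m; the calibration is good to about 2 mm. A picture is of the moment at which its call begins: read the wrist's pose just before it.
A pose or a line that the arm cannot do raises r.Unreachable and nothing moves.
- r.sign_off(): hands the job in; it is judged then, once.
Trained networks look in the newest picture that a camera, given by its name, has taken for a name from the list of things; names that differ only in an ending like _2 or _b are one class to them, and where a whole thing is asked for, a point or a joint stands for the part that bears it (a point fixed in the world has none). Each returns a list of dicts, best first, with "p" (0 to 1); they miss things now and then, are a little off and sometimes report something else, mostly with a low value. They report only what shows in the picture. A call takes as long as a camera call.
- r.regions_of(name, camera): "mask" (400x640 bool, what is visible of it) and "point" ([column, row] in pixels, amid what is visible of it).
The state is a dict: "t": time; "joint_pos": joint angles; "joint_vel": joint speeds; "joint_efforts": joint torques, N m; "position": TCP position; "tool_rot": TCP orientation; "contact_force": force on the tool from outside, world axes, zero at the start; "moment": the same for the moment, N m; "opening": opening from 0.0 (shut) to 1.0 (fully open); "grasp_force": force on a finger pad.
Only numpy, scipy, OpenCV 4.12 (cv2) and the standard library are available. Lean on these libraries where they do the work, as an engineer would, in place of code of your own. Each camera call takes 0.05 s, during which the arm holds its last target. There are 200 camera calls.

TASK

Gently set the two eggs from the counter lengthways into the two oval wire wells of the egg cooker, one in each, so that they sit without rolling. Then switch the cooker on: turn its black knob clockwise (seen from above), past its detent until it clicks into the on position, about 60 degrees round. Do not drop the eggs, and leave the lemon beside them where it is.

Things in the scene. Friction and masses are not known exactly. Their poses are not given: they have to be found in the camera images.
- egg_a: an egg, light brown, loose on the counter; 64 mm long (x axis, blunt end at +x), 47 mm across at its thickest, 70 g; origin at its centre, 23.5 mm above what it lies on; it lies on its side and rolls easily. The two eggs are alike and either may go in either well
- egg_b: an egg, light brown, loose on the counter; 64 mm long (x axis, blunt end at +x), 47 mm across at its thickest, 70 g; origin at its centre, 23.5 mm above what it lies on; it lies on its side and rolls easily. The two eggs are alike and either may go in either well
- egg_cooker: the egg cooker, fixed: a white box 250 mm long (x), 110 mm wide (y), 60 mm high; console with the knob at its -x end, and an open steel pan with a wire rack of two oval wells in line along x. The pan's rims stand 57 mm above the counter, their inner faces 49 mm to either side of the wells' centres. Origin on the counter under its middle
- well_near (a point): an oval well of steel wire in the cooker's rack; the point is the centre of a seated egg, 74.5 mm above the counter. The oval (wire centres 53 x 38 mm, wire 6 mm thick, its top 59 mm above the counter) is longer along x; a seated egg sinks about 8 mm below the wire tops. x along the cooker away from the knob, z up. Well next to the knob console, 87 mm from the knob's axis.
- well_far (a point): an oval well of steel wire in the cooker's rack; the point is the centre of a seated egg, 74.5 mm above the counter. The oval (wire centres 53 x 38 mm, wire 6 mm thick, its top 59 mm above the counter) is longer along x; a seated egg sinks about 8 mm below the wire tops. x along the cooker away from the knob, z up. Well farther from the knob, 77 mm beyond the other.
- knob_grip (a point): the place to grip on the cooker's knob: on its axis, 87 mm above the counter, 14 mm below the top. The knob is a black 60 mm disc with a bar across it, 60 mm long (x axis), 14 mm wide (y axis), 34 mm high, 67 to 101 mm above the counter. A white line marks the bar's -x end, which points away from the wells when off. z is up; the axes turn with the knob
- knob (a joint): the knob's angle, rad, growing clockwise seen from above. It rests at 0 (off) and 1.05 (on), end stops at 0 and 1.2. Between them a sprung detent resists with up to about 0.2 N m near 0.26; its crest is at 0.525: let go before the crest it springs back, past it it snaps on by itself
- lemon: bystander: a yellow lemon, 78 x 55 x 56 mm, loose on the counter; origin at the centre of its underside

How it is judged:
By the outcome, as a careful person would: the job done as asked, in the order asked, and still so for the second after the job is handed in, with the robot touching nothing.
It also fails if it takes over 54 s, if anything falls off the work surface, if the arm or the gripper's body presses on something with over 40 N, if the wrist force passes 120 N, or if a joint passes its speed limit or range.

## Working session

There is one attempt and no reset: what is moved stays moved. The work goes in short steps, each a Python script; the robot and the scene stay as the last script left them, time stands still between calls to the robot, and variables do not carry over. Pictures are saved under pics/ and viewed, at most 10 in all, crops included, and the job is handed in when it is done.

```bash
mkdir -p pics; cat > h.py <<'E'
import numpy as np, cv2
from plant import r
from scipy.spatial.transform import Rotation as Ro
def cloud(f):
    z=f["z_map"]; h,w=z.shape; F=h/2/np.tan(np.radians(f["vertical_fov"])/2)
    v,u=np.mgrid[:h,:w]
    P=np.stack([(u-f["cx"])/F*z,(v-f["cy"])/F*z,z],-1)
    if "R" in f: return (P-f["t"])@f["R"]
    T=f["T_tool_cam"]; P=P@T[:3,:3].T+T[:3,3]
    o=f["obs"]; return P@Ro.from_euler("xyz",o["tool_rot"]).as_matrix().T+o["position"]
def grab(n):
    o=r.get_obs(); f=r.grab_frame(n); f["obs"]=o; return f
E
python3 - <<'E'
from h import *
print(r.get_obs())
ims=[]
for c in ["top","scene"]:
    f=grab(c); C=cloud(f); im=f["img"].copy()
    for n in ["egg_a","lemon","egg_cooker","knob"]:
        for d in r.regions_of(n,c):
            m=d["mask"]&(f["z_map"]>0); P=C[m]
            print(c,n,round(d["p"],2),np.round(d["point"]),m.sum(),np.round(np.median(P,0),3),np.round(np.percentile(P,[1,99],axis=0),3).tolist())
    cv2.imwrite(f"pics/{c}0.png",im)
E
```

```text
{'t': 0.0, 'joint_pos': array([-1.23030105e+00,  3.78078928e-01,  7.96520762e-02,  1.27441109e+00,
       -1.76250720e-05,  1.46051040e+00]), 'joint_vel': array([ 0.00116862, -0.00099532,  0.00077802,  0.00020939,  0.00063847,
       -0.00051031]), 'joint_efforts': array([-1.52681310e-03, -4.63605809e+01,  2.69876683e+01,  2.09874019e-02,
       -3.90353416e-04, -9.05720981e-06]), 'position': array([ 0.25042012, -0.51727416,  0.4037616 ]), 'tool_rot': array([-3.13956150e+00, -2.07187625e-04,  4.50781013e-01]), 'contact_force': array([ 0.6050333 , -0.36070471,  0.22412263]), 'moment': array([ 0.02270125,  0.01978818, -0.00898592]), 'grasp_force': 0.0, 'opening': 1.00332052073172}
top egg_a 0.78 [356. 199.] 517 [ 0.486 -0.053  0.038] [[0.461, -0.08, -0.003], [0.513, -0.029, 0.047]]
top egg_a 0.58 [377. 137.] 471 [ 0.617 -0.096  0.038] [[0.592, -0.118, 0.021], [0.647, -0.074, 0.046]]
top lemon 0.62 [327. 253.] 715 [ 0.367 -0.     0.045] [[0.334, -0.027, -0.003], [0.405, 0.025, 0.055]]
top egg_cooker 0.89 [241. 185.] 6518 [0.52  0.187 0.053] [[0.397, 0.131, 0.015], [0.643, 0.245, 0.1]]
top knob 0.61 [241. 222.] 700 [0.431 0.188 0.069] [[0.402, 0.164, 0.059], [0.459, 0.22, 0.103]]
scene egg_a 0.8 [407. 270.] 676 [ 0.622 -0.113  0.035] [[0.597, -0.123, 0.012], [0.652, -0.089, 0.048]]
scene egg_a 0.68 [329. 257.] 587 [ 0.491 -0.07   0.035] [[0.466, -0.082, 0.013], [0.517, -0.044, 0.048]]
scene lemon 0.81 [268. 240.] 818 [ 0.373 -0.017  0.039] [[0.338, -0.029, 0.01], [0.408, 0.012, 0.056]]
scene egg_cooker 0.77 [332. 193.] 4492 [0.519 0.149 0.046] [[0.402, 0.129, 0.002], [0.647, 0.243, 0.101]]
scene knob 0.85 [300. 175.] 522 [0.435 0.187 0.08 ] [[0.407, 0.165, 0.063], [0.464, 0.195, 0.103]]
```

```bash
cat > fit.py <<'E'
from h import *
from scipy.optimize import least_squares
def fitegg(P,zc=.0235):
    best=None
    c0=P.mean(0)
    for a in np.arange(0,np.pi,np.pi/6):
        def res(q):
            d=P[:,:2]-q[:2]; c,s=np.cos(q[2]),np.sin(q[2])
            x=d[:,0]*c+d[:,1]*s; y=-d[:,0]*s+d[:,1]*c; z=P[:,2]-zc-q[3]
            return np.append((np.sqrt((x/.032)**2+(y/.0235)**2+(z/.0235)**2)-1)*.025, q[3]*3)
        s=least_squares(res,[c0[0],c0[1],a,0],loss="soft_l1",f_scale=.002)
        if best is None or s.cost<best.cost: best=s
    return best.x,np.sqrt(2*best.cost/len(P))
E
python3 - <<'E'
from fit import *
E=[[],[]]; K=[]; B=[]
for c in ["top","scene"]:
    f=grab(c); C=cloud(f)
    for d in r.regions_of("egg_a",c)[:2]:
        m=cv2.erode(d["mask"].astype(np.uint8),np.ones((3,3)))>0
        P=C[m&(f["z_map"]>0)]; P=P[P[:,2]>.008]
        E[int(P[:,0].mean()>.55)].append(P)
    R=C[f["z_map"]>0]; R=R[(R[:,0]>.38)&(R[:,0]<.67)&(R[:,1]>.1)&(R[:,1]<.27)]
    k=R[(R[:,2]>.09)&(R[:,0]<.48)]; b=R[(R[:,2]>.03)]
    for n,q in (("bar",k),("box",b)): print(c,n,len(q),cv2.minAreaRect(q[:,:2].astype(np.float32)*1000), np.percentile(q[:,2],98))
    for i in (0,1):
        print(i,c,fitegg(E[i][-1]))
    im=f["img"]; cv2.imwrite(f"pics/{c}1.png",cv2.resize(im[100:290,190:430] if c=="top" else im[130:310,230:460],None,fx=2.6,fy=2.6))
for i in (0,1): print(i,fitegg(np.vstack(E[i])))
a=cv2.imread("pics/top1.png"); b=cv2.imread("pics/scene1.png")
w=598; cv2.imwrite("pics/both.png",np.vstack([cv2.resize(a,(390,int(a.shape[0]*390/a.shape[1]))),cv2.resize(b,(390,int(b.shape[0]*390/b.shape[1])))])[:600])
E
```

```text
top bar 231 ((431.5036315917969, 192.94277954101562), (14.827874183654785, 59.439701080322266), 87.23440551757812) 0.10212209853668144
top box 4121 ((521.708984375, 188.79957580566406), (110.80826568603516, 250.7083740234375), 87.29183197021484) 0.09956773565776289
0 top (array([ 4.89857609e-01, -5.75088448e-02,  2.38520127e+00, -1.89883853e-03]), np.float64(0.0013064595613269127))
1 top (array([ 0.62342254, -0.09849013,  0.4199295 , -0.00218141]), np.float64(0.001409669844280972))
scene bar 166 ((435.72100830078125, 189.74867248535156), (14.02905559539795, 57.1513671875), 89.73377227783203) 0.10263413221225126
scene box 3518 ((525.41357421875, 188.68267822265625), (114.60860443115234, 249.7447967529297), 87.7244644165039) 0.0990786476655921
0 scene (array([ 4.93139514e-01, -5.37240038e-02,  2.27403479e+00,  6.99416277e-04]), np.float64(0.0010429889943059094))
1 scene (array([ 6.27242438e-01, -9.72239049e-02,  4.55205521e-01,  1.96605994e-05]), np.float64(0.0009735546741601373))
0 (array([ 4.92807719e-01, -5.59627302e-02,  2.52386508e+00, -8.64662568e-04]), np.float64(0.0015486131285883447))
1 (array([ 6.25622616e-01, -9.84797578e-02,  3.42147655e+00, -1.10831385e-03]), np.float64(0.001343494459243072))
```

View pics/top1.png

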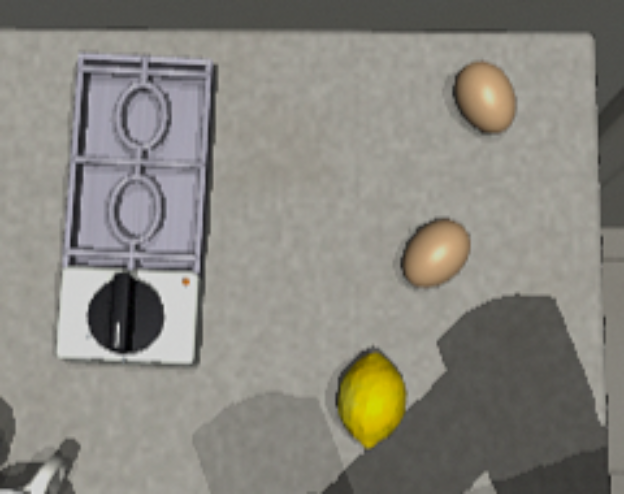

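View pics/scene1.png

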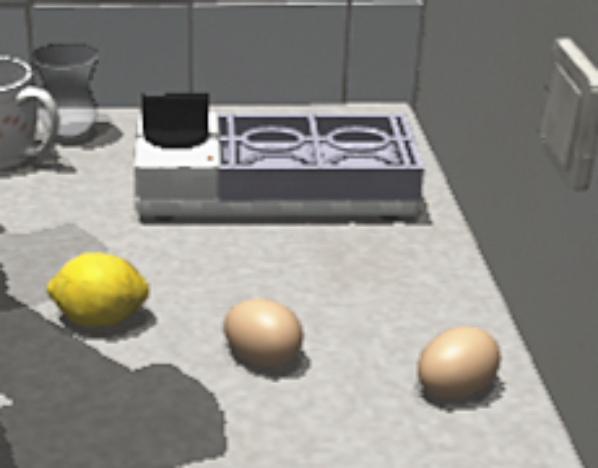

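```bash
python3 - <<'E'
from fit import *
t0=r.get_obs()["t"]
for k,(p,y) in enumerate([((.55,-.07),.4),((.47,.19),-.047)]):
    r.goto([p[0],p[1],.40],[np.pi,0,y]); f=grab("wrist"); C=cloud(f)
    cv2.imwrite(f"pics/w{k}.png",f["img"])
    if k==0:
      for d in r.regions_of("egg_a","wrist"):
        m=cv2.erode(d["mask"].astype(np.uint8),np.ones((5,5)))>0
        P=C[m&(f["z_map"]>0)]; P=P[P[:,2]>.008]
        print(d["p"],d["point"],fitegg(P))
    else:
      R=C[f["z_map"]>0]; R=R[(R[:,0]>.38)&(R[:,0]<.67)&(R[:,1]>.1)&(R[:,1]<.27)]
      for n,q in (("bar",R[(R[:,2]>.093)&(R[:,0]<.48)]),("box",R[R[:,2]>.04])):
        print(n,len(q),cv2.minAreaRect(q[:,:2].astype(np.float32)*1000),np.percentile(q,[1,99],axis=0))
    print(r.get_obs()["t"]-t0, r.get_obs()["joint_pos"],r.get_obs()["position"])
E
python3 -c "
import cv2,numpy as np
a=[cv2.imread(f'pics/w{k}.png') for k in (0,1)]
cv2.imwrite('pics/ww.png',cv2.resize(np.vstack(a),(480,600)))"
```

```text
0.91 [291.1, 206.9] (array([ 0.4934593 , -0.05646844, -0.76842295,  0.00116052]), np.float64(0.0006521126761137203))
0.78 [370.0, 120.1] (array([ 0.62796839, -0.09769798,  0.44407274,  0.00105369]), np.float64(0.0006297045228585067))
2.0416999999999996 [-2.42691744e-01  3.36185641e-01  9.23701943e-03  1.24378784e+00
 -2.05549221e-04  2.50047618e+00] [ 0.54992608 -0.07096408  0.40000317]
bar 19297 ((443.2090148925781, 188.1727294921875), (73.5799789428711, 148.73858642578125), 0.0006109256064519286) [[0.42206176 0.11670852 0.10139133]
 [0.47995833 0.25777037 0.31993936]]
box 61013 ((519.3838500976562, 186.93389892578125), (149.90823364257812, 236.35826110839844), 87.37236022949219) [[0.41164618 0.11829426 0.05012146]
 [0.63317765 0.25936381 0.32627784]]
6.4917 [ 2.58844778e-01  2.40375898e-01 -1.21759640e-01  1.20866720e+00
  5.39127972e-06 -2.83554977e+00] [0.47003792 0.18994116 0.39998959]
```

View pics/ww.png

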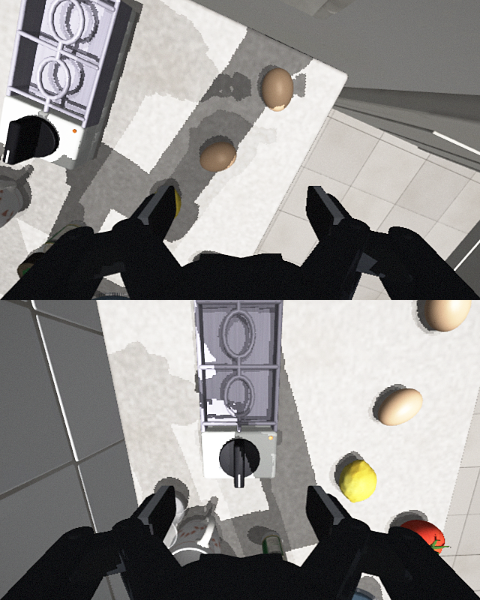

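```bash
cat > pick.py <<'E'
from fit import *
def pick(x,y,yaw):
    o=[np.pi,0,yaw]
    r.goto([x,y,.27],o); r.move_l([x,y,.184],vel=.12)
    r.set_gripper(.3,20); s=r.get_obs(); print("grip",s["opening"],s["grasp_force"],s["t"])
    r.move_l([x,y,.30],vel=.15); s=r.get_obs(); print("lift",s["opening"],s["grasp_force"],s["contact_force"],s["t"])
E
python3 - <<'E'
from pick import *
f=grab("wrist"); C=cloud(f); np.save("cw.npy",C)
R=C[f["z_map"]>0]; R=R[(R[:,0]>.38)&(R[:,0]<.67)&(R[:,1]>.1)&(R[:,1]<.27)&(R[:,2]<.106)]
for n,q in (("bar",R[(R[:,2]>.093)&(R[:,0]<.48)]),("box",R[(R[:,2]>.045)])):
    print(n,len(q),cv2.minAreaRect(q[:,:2].astype(np.float32)*1000),np.percentile(q,[1,99],axis=0).round(4).tolist())
pick(.4935,-.0562,np.pi-.77)
f=grab("wrist"); cv2.imwrite("pics/p0.png",f["img"])
E
```

```text
bar 855 ((435.8514099121094, 193.83767700195312), (13.885189056396484, 59.49054718017578), 87.4765625) [[0.4075, 0.1861, 0.0952], [0.4653, 0.201, 0.1041]]
box 13126 ((519.50537109375, 190.2443389892578), (110.42230224609375, 236.51927185058594), 87.49288177490234) [[0.4041, 0.1333, 0.0468], [0.6367, 0.2457, 0.1031]]
grip 0.5304907838668699 20.03939727321267 11.3917
lift 0.5294241777665231 20.611217441037297 [ 0.32662735  0.40089183 -1.45484649] 12.3167
```

View pics/p0.png

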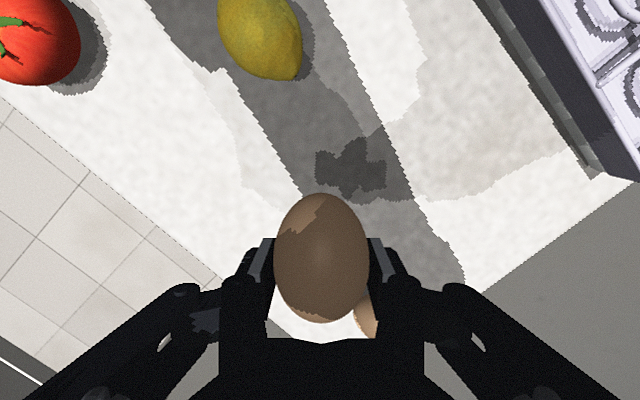

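```bash
python3 - <<'E'
from fit import *
f=grab("wrist"); C=cloud(f); o=f["obs"]
for d in r.regions_of("egg_a","wrist")[:2]:
    m=cv2.erode(d["mask"].astype(np.uint8),np.ones((5,5)))>0
    P=C[m&(f["z_map"]>0)]; P=P[P[:,2]>.08]
    if len(P)<300: continue
    q,e=fitegg(P,zc=o["position"][2]-.1605)
    c,s=np.cos(o["tool_rot"][2]),np.sin(o["tool_rot"][2]); dd=q[:2]-o["position"][:2]
    print("egg in tool",dd@[c,s],dd@[-s,c],q[2]-o["tool_rot"][2],q[3],e)
C=np.load("cw.npy").reshape(-1,3); a=-.0445
c,s=np.cos(a),np.sin(a)
for n,w in (("near",(.5219,.1895)),("far",(.5988,.1861))):
    d=C[:,:2]-w; x=d@[c,s]; y=d@[-s,c]
    g=(abs(x)<.033)&(abs(y)<.026)&(C[:,2]>.053)&(C[:,2]<.066)
    h=g&(abs(x)<.012); v=g&(abs(y)>.0)  # side wires
    rr=np.hypot(x/.0265,y/.019); k=g&(rr>.7)&(rr<1.3)
    sol=least_squares(lambda p:(np.hypot((x[k]-p[0])/.0265,(y[k]-p[1])/.019)-1)*.02,[0,0],loss="soft_l1",f_scale=.002)
    print(n,k.sum(),sol.x.round(4),"side y",[round(float(np.median(y[h&(z*y>0.008)])),4) for z in (1,-1)],np.median(C[k,2]))
E
```

```text
egg in tool 0.0002338124237068452 0.0005226956877681433 0.014970789342974467 1.130315791479542e-05 0.0005597426925502612
near 867 [0.0004 0.0005] side y [0.0186, -0.0171] 0.05988535054431926
far 1102 [-0.0002  0.0005] side y [0.0183, -0.0171] 0.05988260256922201
```

```bash
cat > place.py <<'E'
from pick import *
def place(x,y):
    o=[np.pi,0,np.pi-.0445]
    r.goto([x,y,.295],o); r.move_l([x,y,.25],vel=.12)
    hit=r.move_l([x,y,.2345],vel=.04,f_stop=4)
    s=r.get_obs(); print("place",hit,s["position"],s["contact_force"])
    r.set_gripper(.75); r.sleep(.2)
    r.move_l([x,y,.30],vel=.15); print(r.get_obs()["t"])
E
python3 - <<'E'
from place import *
place(.5986,.1866)
f=grab("wrist"); cv2.imwrite("pics/q0.png",f["img"])
E
```

```text
place True [0.59974716 0.1866659  0.23699087] [ 2.52576043 -0.04452873  3.20887285]
15.5
```

View pics/q0.png

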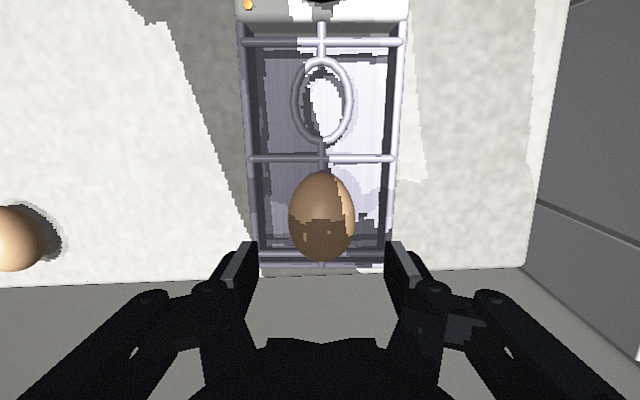

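The first egg sits in the far well (egg at 322,217; empty oval at 322,100), lengthways. Now the second one.

```bash
python3 - <<'E'
from place import *
r.set_gripper(1.0)
pick(.6277,-.0977,np.pi+.445)
f=grab("wrist"); C=cloud(f); o=f["obs"]
for d in r.regions_of("egg_a","wrist")[:3]:
    m=cv2.erode(d["mask"].astype(np.uint8),np.ones((5,5)))>0
    P=C[m&(f["z_map"]>0)]; P=P[P[:,2]>.11]
    if len(P)<300: continue
    q,e=fitegg(P,zc=o["position"][2]-.1605)
    c,s=np.cos(o["tool_rot"][2]),np.sin(o["tool_rot"][2]); dd=q[:2]-o["position"][:2]
    print("egg in tool",dd@[c,s],dd@[-s,c],q[2]-o["tool_rot"][2],q[3],e)
E
```

```text
grip 0.5277521205230095 20.279614627361298 18.3333
lift 0.53010821927537 20.602872278541327 [-0.23055163  0.51397626 -0.22178478] 19.2583
egg in tool 0.0006057927534685943 0.0006994467964556719 6.294287510892361 -0.00012439668432502883 0.000564357522903706
```

```bash
sed -i 's/\.295\]/.32]/' place.py; python3 - <<'E'
from place import *
p=r.get_obs()["position"]; r.move_l([p[0],p[1],.33])
place(.5220,.1900)
f=grab("wrist"); cv2.imwrite("pics/q1.png",f["img"])
E
```

```text
place True [0.52311314 0.19014275 0.23682496] [ 1.50099467 -0.22436097  3.05518764]
23.0917
```

View pics/q1.png

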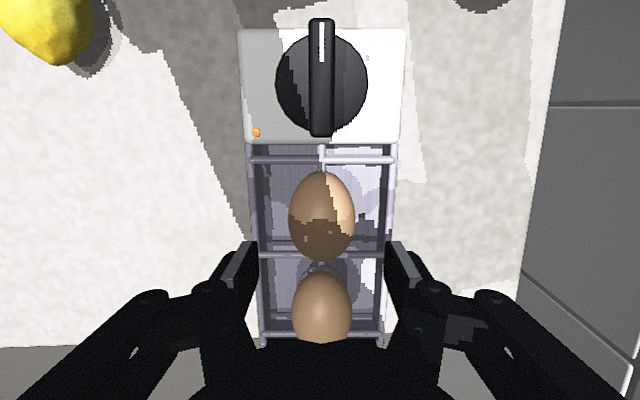

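```bash
python3 - <<'E'
from place import *
K=[.435,.1938]; o=[np.pi,0,np.pi-.0445]
r.set_gripper(.45)
r.goto(K+[.30],o); print(r.move_l(K+[.245],vel=.1,f_stop=15))
r.set_gripper(0,60); s=r.get_obs(); print(s["opening"],s["grasp_force"],s["contact_force"],s["tool_rot"])
q=np.array(s["joint_pos"]); 
for a in np.linspace(0,1.06,5)[1:]:
    p=q.copy(); p[5]+=a; r.move_j(p); s=r.get_obs(); print(round(a,2),s["tool_rot"][2],s["moment"][2],np.round(s["contact_force"],1),s["t"])
r.set_gripper(.4); r.sleep(.2)
r.move_l(K+[.32],vel=.12)
r.goto([.44,.10,.40],[np.pi,0,np.pi-.0445]); r.sleep(.2)
print(r.get_obs()["t"])
f=grab("wrist"); g=grab("top"); cv2.imwrite("pics/end.png",np.vstack([cv2.resize(f["img"],(480,300)),cv2.resize(g["img"][100:290,180:484],(480,300))]))
C=cloud(f); R=C[f["z_map"]>0]; b=R[(R[:,2]>.093)&(R[:,2]<.106)&(abs(R[:,0]-.435)<.035)&(abs(R[:,1]-.194)<.035)]
print(cv2.minAreaRect(b[:,:2].astype(np.float32)*1000))
E
```

```text
False
0.1496621232920399 58.70383322238922 [-1.30005752  0.00963098  4.47019482] [3.14102468e+00 1.95776098e-03 3.09706725e+00]
0.26 2.8353109704449033 0.16481212005833693 [ 0.  -1.1  0.6] 25.3417
0.53 2.5712181394834537 -0.03764407261051193 [ 0.6 -2.1  2.4] 25.7
0.8 2.3066469687640803 -0.210407950083498 [-1.2 -3.1  1.6] 26.0583
1.06 2.0423454512830466 0.027690203570610947 [-2.1 -4.1  4.6] 26.4167
29.075
((435.4698791503906, 193.0114288330078), (14.660067558288574, 59.96512222290039), 26.983829498291016)
```

View pics/end.png

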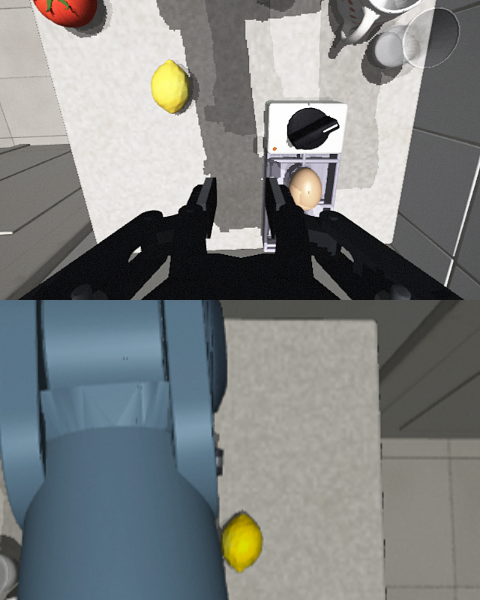

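```bash
python3 - <<'E'
from fit import *
r.goto([.42,-.25,.40],[np.pi,0,np.pi-.5])
for c in ("top","scene"):
    f=grab(c); C=cloud(f)
    for n in ("egg_a","lemon"):
        for d in r.regions_of(n,c)[:2]:
            m=cv2.erode(d["mask"].astype(np.uint8),np.ones((3,3)))>0; P=C[m&(f["z_map"]>0)]
            print(c,n,d["p"],np.median(P,0).round(3),fitegg(P[P[:,2]>.062],.0745) if n=="egg_a" else "")
    if c=="top": cv2.imwrite("pics/fin.png",cv2.resize(f["img"][100:290,190:430],None,fx=3,fy=3))
print(r.get_obs()["t"])
E
```

```text
top egg_a 0.96 [0.515 0.186 0.091] (array([ 5.19754275e-01,  1.88983243e-01,  3.10049125e+00, -1.55407402e-03]), np.float64(0.0013179360265747383))
top egg_a 0.61 [0.591 0.182 0.091] (array([ 5.96384925e-01,  1.85190617e-01,  3.12213407e+00, -1.93066506e-03]), np.float64(0.00129131912682327))
top lemon 0.65 [0.367 0.001 0.048] 
top lemon 0.64 [0.515 0.186 0.091] 
scene egg_a 0.76 [0.52  0.173 0.084] (array([5.22567038e-01, 1.90639810e-01, 3.04043606e+00, 5.23638294e-04]), np.float64(0.0012835496557656056))
scene egg_a 0.55 [0.598 0.17  0.084] (array([0.60246401, 0.18736912, 0.16031108, 0.00061491]), np.float64(0.0013616230022581097))
scene lemon 0.78 [ 0.373 -0.019  0.041] 
30.7917
```

View pics/fin.png

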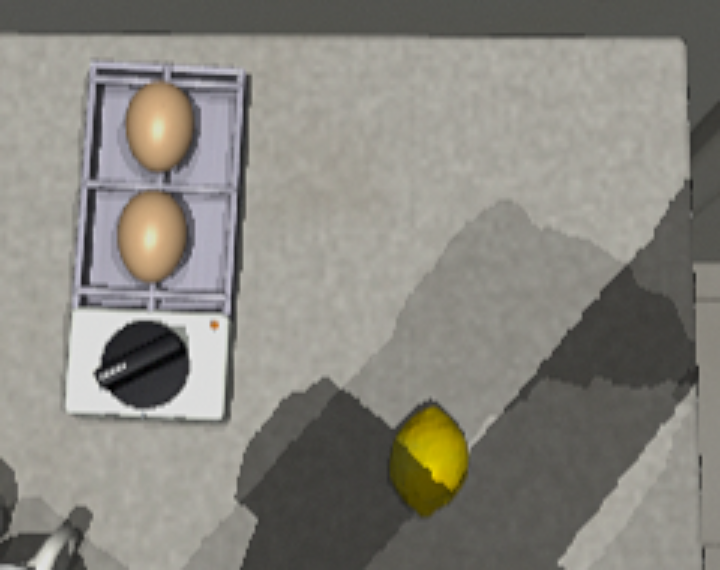

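Both eggs are seated (at 160,127 and 152,236). The knob at (145,365) has turned about 60° clockwise, and the lemon is where it was.

```bash
python3 -c "
from plant import r
print(r.sign_off())"
```

```text
the job is handed in; nothing more can be done
None
```

I set both eggs lengthways in the cooker's wells, turned the knob about 60° clockwise to on, left the lemon where it was, and handed the job in at about 31 s.

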